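Isolate a test panel and rock a burnt plug-in relay out of its socket

TASK

Make the test panel dead first: push the red emergency-stop mushroom fully down so that it stays in. Then take hold of the relay with the heat-browned cover and rock it along the length of its socket with only a light pull: tip it one way until the contacts at that lifted end let go, then back to level until those at the other end do too - a straight yank would tear the socket off its rail. Finish still holding the relay in the gripper, upright over its own socket with about a centimetre of air under its blades, leaving the emergency stop in and everything else where it is.

Things in the scene. Friction and masses are not known exactly. Their poses are not given: they have to be found in the camera images.
- relay: power relay to pull: black base, heat-browned (dark amber) cover, pale label and green tab on top. Case 38 (its x) x 34 (y) x 55 mm high, 70 to 120 g; origin at the centre of the case's underside, z up. Two rows of blades at x = -12 and +12 mm reach 15.5 mm below the underside. Grip it high on its x faces, which are free (other devices stand 25 mm or more off its y faces), and rock it about its y
- tips_a (a point): blade tips of the row at the relay's x = -12 mm, 15.5 mm below its underside. Sprung contacts hold each row with about 20 N. Tipped about y, the relay pivots on the bottom edge of its case (x = +-19 mm) on the side it leans to and levers out the other row, which is through once risen 4.5 mm (tilt about 9 degrees); its contacts then close beneath and hold it up, at a rise of up to 9 mm
- tips_b (a point): blade tips of the row at the relay's x = +12 mm, 15.5 mm below its underside. With one row through, tip the relay back about that raised row (do not push it down again): this levers out the other row, and when the relay is level both are through and it only needs lifting
- socket: black relay socket, 80 (its x, across the rail) x 38 (its y, along the rail) x 28 mm high, terminal screws at both x ends, 22 mm high there; origin at the centre of its underside, z up. Only clipped to the rail: the clip yields at a net upward pull of about 15 N and by 20 N has come up 3 mm, which counts as torn off
- seat (a point): middle of the socket's top face, 50.5 mm above the bench, on which the relay's underside sits flat when plugged in; axes as the socket's, and the plugged-in relay's are parallel to them
- estop (a joint): travel of the emergency-stop head in m: 0 out, 0.006 fully down. About 6 N pushes it; it latches, staying where it is left
- estop_top (a point): centre of the top of the red mushroom head (40 mm across), 83 mm above the bench when out; the head moves straight down
- estop_box: yellow emergency-stop box, 72 x 72 x 52 mm, fixed to the bench, the mushroom in the middle of its top; origin at the centre of its underside
- panel: test panel lying fixed on the bench: plate 210 mm (its x) x 310 mm (its y), its top 15 mm up, a mounting rail along its y at x = 0 (rail top 22.5 mm up) and a grey cable duct 26 mm wide and 30 mm high along each long edge at x = +-88 mm; origin under its centre. Rail devices stand 68 mm apart in any order
- good_relay: neighbour on the rail: the same socket and relay with a pale cover, to be left alone; origin at its underside, 83 mm high
- contactor: neighbour on the rail: ivory and black contactor, 74 x 45 x 72 mm, origin at its underside
- terminals: neighbour on the rail: row of grey, blue, green and orange terminal blocks, 45 x 44 x 38 mm, origin at its underside
- meter: orange hand-held multimeter lying flat, 150 x 76 x 34 mm, origin at the centre of its underside; to be left alone
- motor: small black servo motor with a bright flange and shaft, lying, 160 x 60 x 80 mm overall, shaft along its +x, origin under its middle; to be left alone
- board: green circuit board with parts on it, 130 x 100 mm, 28 mm high, origin at the centre of its underside; to be left alone
- driver: screwdriver lying along its x, 180 mm long, origin under its middle; to be left alone
- spare: spare relay with a pale cover, lying on its side on the bench, 38 x 34 x 55 mm; to be left alone
- flux: white jar with a blue cap, 42 mm across, 85 mm high, origin at the centre of its underside; to be left alone
- dish: small open steel dish, 90 x 70 x 25 mm, origin at the centre of its underside; to be left alone
Things that resemble listed ones, but are neither listed nor needed, are in the scene too. What is shaped like the relay but purple or yellow is not meant.

How it is judged:
By the outcome, as a careful person would: the job done as asked, in the order asked, and still so for the second after the job is handed in, while the arm keeps its last pose, push and grip.
It also fails if it takes over 48 s, if anything falls off the work surface, if the arm or the gripper's body presses on something with over 40 N, if the wrist force passes 120 N, or if a joint passes its speed limit or range.

ROBOT

A 7-joint arm with a two-finger parallel gripper is mounted at the origin on the work surface. World frame = base frame: x ahead of the robot, y to its left, z up, the work surface at z = 0. Lengths are in m, angles in rad, forces in N, time in s.
With the tool pointing down it reaches from about 0.425 to 0.925 m from the base axis. Payload 6.8 kg.
Tool frame: the origin (TCP) lies on the centre line of the jaws, within the pads' length; the fingertips stand 14 mm ahead of it and the grasp point (between the pads) lies 5 mm behind it; z points along the fingers, y is the line along which they close (so a half turn about z gives the same grasp; the last joint's range is limited). The gripper opens to 85 mm and grips with 20 to 120 N. Pads are 22 mm wide; open, the fingers measure 114 mm over their backs; the gripper's body (76 mm by 85 mm) begins 54 mm behind the grasp point. The pads swing forward as they close: fully open they stand 13 mm farther back than shut.
Start: joints at [1.176, 0.477, 0.022, 1.555, -0.011, 1.109, -0.083], TCP at [0.191, -0.647, 0.245] pointing down, gripper open.
Joint ranges: [-2.96, 2.96], [-0.34, 2.1], [-1.41, 1.46], [0.24, 2.44], [-1.37, 4.51], [0.17, 1.92], [-2.96, 2.96]. Speed limits (rad/s): [2.39, 2.39, 3.14, 3.14, 3.14, 3.14, 3.14].

INTERFACE

Orientations are given as a unit quaternion [w, x, y, z].
In Python, from station import bot gives the robot as it stands. The module is installed in compiled form; this text tells all that it offers.
- The arm moves only by the tool drive_tool, never from a script. Its argument "commands" is a list of rows, each an object with "hand": the opening, from 0 (shut) to 1 (fully open); "translation": the shift along the world's x, y, z in mm, a list of three; "angular": the turn, a rotation vector about the world's x, y, z in rad, a list of three. In form: [{"hand": hand, "translation": [tx, ty, tz], "angular": [ax, ay, az]}, ...]. A call has 1 to 12 rows; each row is the pose to reach, as a shift and turn from the pose commanded when the call began; what a row does not reach only later rows make up. A row lasts 1/8 s, in which the tool goes at most 62.5 mm and 10.7 degrees, less where a joint would pass 70% of its speed; a pose out of reach is approached as far as the arm can. A call with a gripper value outside its range is refused whole. The fingers move at their own pace and stop on an object; "force" is the grip in N (left out, the last holds). Time passes only in rows, so rows that repeat a pose let the fingers close. It gives the time, the measured TCP pose, the force, the opening and the grip force at its end, in the units of the state.
- bot.get_obs(): the state, without advancing time (a new reading comes with each control period).
- bot.read_camera(name): name is "scene" or "side" or "wrist"; returns the picture (400x640x3 uint8, red, green, blue); there is no depth.
- bot.camera_model(name): a dict with "fx", "fy", "cx", "cy" (pixels), "k1" (the pictures are not rectified: a ray, as slopes to the right and down, at radius r is drawn at 1 + k1 r^2 times it, then the intrinsics apply), "view" (4x4, takes a point from world to camera coordinates). Camera axes: x right, y up, looking along -z (the intrinsics and any distortion apply to the point x, -y, -z); pixel columns grow to the right and rows downward; lengths in m; the calibration is good to about 2 mm. A picture is of the moment at which its call begins: read the wrist's pose just before it. camera_model takes no time and is no camera call; for the wrist camera it gives the pose at the moment of the call.
- bot.hand_in(): hands the job in; it is judged then, once.
Trained networks look in the newest picture that a camera, given by its name, has taken for a name from the list of things; names that differ only in an ending like _2 or _b are one class to them, and where a whole thing is asked for, a point or a joint stands for the part that bears it (a point fixed in the world has none). Each returns a list of dicts, best first, with "score" (0 to 1); they miss things now and then, are a little off and sometimes report something else, mostly with a low value. They report only what shows in the picture. A call takes as long as a camera call. They do not tell look-alikes from the thing itself.
- bot.find_in(camera, query): "position" ([column, row] in pixels, amid what is visible of it).
- bot.outline_of(camera, query): "pixels" (400x640 bool, what is visible of it) and "position" ([column, row] in pixels, amid what is visible of it).
The state is a dict: "t": time; "q": joint angles; "joint_vel": joint speeds; "joint_torque": joint torques, N m; "eef_pos": TCP position; "tool_rot": TCP orientation; "contact_force": force on the tool from outside, world axes, zero at the start; "torque": the same for the moment, N m; "gripper_width": opening from 0.0 (shut) to 1.0 (fully open); "grasp_force": force on a finger pad.
Only numpy, scipy, OpenCV 4.12 (cv2) and the standard library are available. Lean on these libraries where they do the work, as an engineer would, in place of code of your own. Each camera call takes 0.05 s, during which the arm holds its last target. There are 200 camera calls.

## Working session

There is one attempt and no reset: what is moved stays moved. The work goes in short steps, Python scripts to look and compute and a tool call to move; the robot and the scene stay as the last step left them, time stands still between calls to the robot, and variables do not carry over. Pictures are saved under pics/ and viewed, at most 10 in all, crops included, and the job is handed in when it is done.

Besides the shell and the picture viewer there is one more tool, called after ">>>" by a JSON object that holds its "op" and its "data". drive_tool: Moves the arm, as the interface text tells. Its arguments: {"type":"object","properties":{"commands":{"type":"array","items":{"type":"object","properties":{"hand":{"type":"number"},"translation":{"type":"array","items":{"type":"number"}},"angular":{"type":"array","items":{"type":"number"}}}}},"force":{"type":"number"}},"required":["commands"]}

```bash
mkdir -p pics; cat > h.py <<'E'
import numpy as np, cv2
from station import bot
from scipy.spatial.transform import Rotation as R
def proj(m,P):
    P=np.atleast_2d(P); c=(m['view']@np.c_[P,np.ones(len(P))].T)[:3]
    s=np.array([c[0],-c[1]])/-c[2]; s=s*(1+m['k1']*(s**2).sum(0))
    return np.c_[m['fx']*s[0]+m['cx'],m['fy']*s[1]+m['cy']]
def ray(m,uv):
    d=np.array([(uv[0]-m['cx'])/m['fx'],(uv[1]-m['cy'])/m['fy']]);s=d.copy()
    for _ in range(30): s=d/(1+m['k1']*(s@s))
    V=np.array(m['view']);Rm=V[:3,:3];o=-Rm.T@V[:3,3]
    v=Rm.T@np.array([s[0],-s[1],-1]);return o,v/np.linalg.norm(v)
def atz(m,uv,z):
    o,v=ray(m,uv);return o+v*(z-o[2])/v[2]
def tri(rs):
    A=0;b=0
    for o,v in rs:
        M=np.eye(3)-np.outer(v,v);A=A+M;b=b+M@o
    return np.linalg.solve(A,b)
def save(n,im): cv2.imwrite('pics/'+n+'.png',im[:,:,::-1])
E
python3 - <<'E'
from h import *
o=bot.get_obs();print(o['t'],o['eef_pos'],o['tool_rot'],o['gripper_width'],o['contact_force'])
for c in ['scene','side']:
    im=bot.read_camera(c);save(c+'0',im);m=bot.camera_model(c)
    for n in ['relay','estop','panel','good_relay','contactor','terminals','socket']:
        for d in bot.find_in(c,n)[:4]:
            print(c,n,np.round(d['position']),round(d['score'],2),np.round(atz(m,d['position'],.06),3))
E
```

```text
0.0 [ 0.19074174 -0.64686784  0.2442896 ] [-9.27364493e-04  9.89734780e-01  1.42913126e-01 -2.08900752e-04] 1.0023251649828626 [ 0.48524019 -0.00314055 -0.04468993]
scene relay [380. 177.] 0.63 [0.546 0.153 0.06 ]
scene relay [431. 188.] 0.6 [0.68  0.226 0.06 ]
scene relay [398. 169.] 0.57 [0.554 0.224 0.06 ]
scene estop [214. 227.] 0.62 [ 0.412 -0.33   0.06 ]
scene panel [455. 171.] 0.71 [0.678 0.345 0.06 ]
scene panel [343. 217.] 0.68 [ 0.605 -0.054  0.06 ]
scene good_relay [347. 202.] 0.59 [ 0.565 -0.     0.06 ]
scene good_relay [453. 169.] 0.52 [0.666 0.349 0.06 ]
scene terminals [329. 216.] 0.95 [ 0.576 -0.078  0.06 ]
scene socket [384. 191.] 0.45 [0.601 0.111 0.06 ]
side relay [273. 281.] 0.9 [0.546 0.247 0.06 ]
side relay [238. 261.] 0.9 [0.661 0.246 0.06 ]
side relay [294. 246.] 0.88 [0.562 0.127 0.06 ]
side relay [306. 234.] 0.24 [0.558 0.074 0.06 ]
side panel [321. 244.] 0.9 [0.504 0.085 0.06 ]
side panel [297. 258.] 0.5 [0.534 0.155 0.06 ]
side good_relay [323. 213.] 0.85 [ 0.558 -0.014  0.06 ]
side good_relay [318. 247.] 0.42 [0.508 0.096 0.06 ]
side contactor [273. 180.] 0.69 [ 0.76 -0.05  0.06]
side contactor [308. 230.] 0.68 [0.563 0.061 0.06 ]
side contactor [405. 132.] 0.48 [ 0.514 -0.481  0.06 ]
side terminals [336. 204.] 0.53 [ 0.546 -0.066  0.06 ]
side terminals [355. 142.] 0.28 [ 0.637 -0.345  0.06 ]
side socket [299. 259.] 0.73 [0.529 0.156 0.06 ]
```

View pics/scene0.png

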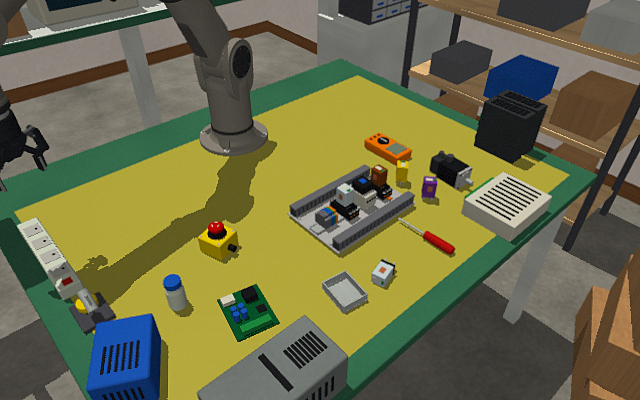

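View pics/side0.png

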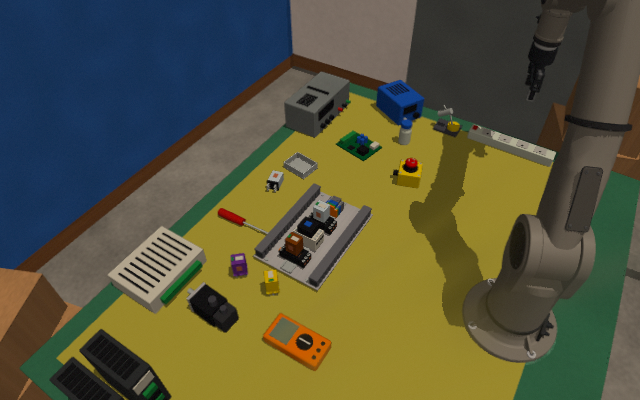

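The scene view shows the red mushroom at (215,227), the brown relay at (380,177) on the +y end of the rail, with yellow (402,172) and purple (430,187) decoys. The side view has the e-stop at (410,163), the brown relay at (294,244), yellow at (271,282) and purple at (239,264). Candidates for the relay are brown, yellow and purple; the brown one on the rail fits.

```bash
python3 - <<'E'
from h import *
ms={c:bot.camera_model(c) for c in('scene','side')}
im={c:cv2.imread(f'pics/{c}0.png') for c in ms}
def blob(c,lo,hi,ctr,r):
    h=cv2.cvtColor(im[c],cv2.COLOR_BGR2HSV);k=cv2.inRange(h,lo,hi)
    if lo[0]==0: k|=cv2.inRange(h,(172,lo[1],lo[2]),(180,255,255))
    w=np.zeros_like(k);cv2.circle(w,ctr,r,255,-1);k&=w
    y,x=np.nonzero(k);return np.array([x.mean(),y.mean()]),(x.min(),x.max(),y.min(),y.max())
for name,lo,hi,cs in[('head',(0,150,60),(6,255,255),{'scene':(215,228),'side':(410,163)})]:
    u={c:blob(c,lo,hi,cs[c],18) for c in ms};print(u)
    print(tri([ray(ms[c],u[c][0]) for c in ms]))
print('relay',tri([ray(ms['scene'],(380,177)),ray(ms['side'],(294,246))]))
# panel corners by side: far/near duct ends
for c,u in {'scene':[(290,212),(340,255),(413,203),(362,165)],'side':[(257,255),(318,288),(371,207),(319,185)]}.items():
    for p in u: print(c,p,np.round(atz(ms[c],p,.03),3))
a=im['scene'][150:270,280:440];b=im['side'][175:295,240:400]
cv2.imwrite('pics/crop1.png',np.hstack([cv2.resize(a,None,fx=2.5,fy=2.5,interpolation=2),cv2.resize(b,None,fx=2.5,fy=2.5,interpolation=2)]))
E
```

```text
{'scene': (array([215.36428571, 227.51428571]), (np.int64(208), np.int64(223), np.int64(222), np.int64(233))), 'side': (array([410.97435897, 162.92307692]), (np.int64(406), np.int64(416), np.int64(159), np.int64(167)))}
[ 0.42876197 -0.33260328  0.07178946]
relay [0.55814852 0.13704292 0.07378412]
scene (290, 212) [ 0.468 -0.124  0.03 ]
scene (340, 255) [ 0.68  -0.134  0.03 ]
scene (413, 203) [0.67  0.164 0.03 ]
scene (362, 165) [0.441 0.188 0.03 ]
side (257, 255) [0.646 0.187 0.03 ]
side (318, 288) [0.448 0.189 0.03 ]
side (371, 207) [ 0.464 -0.134  0.03 ]
side (319, 185) [ 0.647 -0.132  0.03 ]
```

View pics/crop1.png

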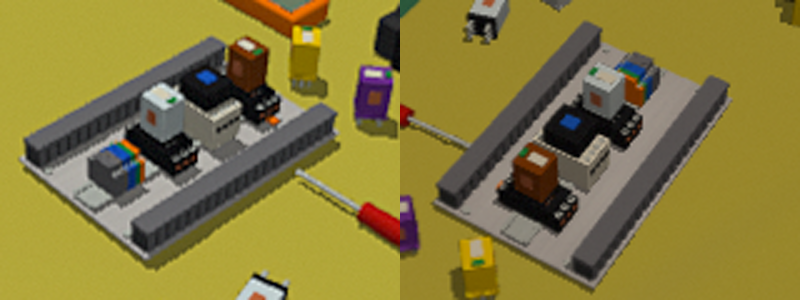

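The crop confirms it: the only dark-amber relay is plugged in at the end of the rail, with the pale relay and the contactor beside it. Going over the e-stop now.

>>> {"op": "drive_tool", "data": {"commands": [{"hand": 0, "translation": [238, 314, -45], "angular": [0, 0, 0]}, {"hand": 0, "translation": [238, 314, -45], "angular": [0, 0, 0]}, {"hand": 0, "translation": [238, 314, -45], "angular": [0, 0, 0]}, {"hand": 0, "translation": [238, 314, -45], "angular": [0, 0, 0]}, {"hand": 0, "translation": [238, 314, -45], "angular": [0, 0, 0]}, {"hand": 0, "translation": [238, 314, -45], "angular": [0, 0, 0]}, {"hand": 0, "translation": [238, 314, -45], "angular": [0, 0, 0]}, {"hand": 0, "translation": [238, 314, -45], "angular": [0, 0, 0]}, {"hand": 0, "translation": [238, 314, -45], "angular": [0, 0, 0]}]}}

```text
t: 1.92
eef_pos: [0.4281, -0.3349, 0.2005]
tool_rot: [0.0, 0.99, 0.142, -0.0]
contact_force: [0.4, -0.8, 1.0]
gripper_width: 0.002
grasp_force: 0.0
```

```bash
python3 - <<'E'
from h import *
o=bot.get_obs();m=bot.camera_model('wrist');im=bot.read_camera('wrist');save('w1',im)
print(o['t'],o['eef_pos'],o['q'])
h=cv2.cvtColor(im,cv2.COLOR_RGB2HSV);k=cv2.inRange(h,(0,150,60),(6,255,255))|cv2.inRange(h,(172,150,60),(180,255,255))
n,l,s,c=cv2.connectedComponentsWithStats(k)
for i in range(1,n):
    if s[i,4]>100: print(s[i],c[i],atz(m,c[i],.078))
for d in bot.find_in('wrist','estop_top'):print(d)
E
```

```text
1.925 [ 0.42810798 -0.33488501  0.20049419] [ 0.65105186  0.31631683 -0.12451123  1.91081953  0.0497876   0.91704954
 -0.78344909]
[ 293  179   43   40 1185] [314.1907173  197.81603376] [ 0.43234835 -0.33316107  0.078     ]
[529 330  19  13 170] [538.1        336.14705882] [ 0.34855214 -0.6222534   0.078     ]
{'position': [314.1, 198.6], 'score': 0.97}
```

>>> {"op": "drive_tool", "data": {"commands": [{"hand": 0, "translation": [4, 2, -50], "angular": [0, 0, 0]}, {"hand": 0, "translation": [4, 2, -90], "angular": [0, 0, 0]}, {"hand": 0, "translation": [4, 2, -98], "angular": [0, 0, 0]}, {"hand": 0, "translation": [4, 2, -102], "angular": [0, 0, 0]}, {"hand": 0, "translation": [4, 2, -105], "angular": [0, 0, 0]}, {"hand": 0, "translation": [4, 2, -107], "angular": [0, 0, 0]}, {"hand": 0, "translation": [4, 2, -108], "angular": [0, 0, 0]}, {"hand": 0, "translation": [4, 2, -109], "angular": [0, 0, 0]}]}}

```text
t: 3.02
eef_pos: [0.4337, -0.3324, 0.0931]
tool_rot: [0.001, 0.99, 0.143, 0.001]
contact_force: [-1.4, -1.1, 6.1]
gripper_width: 0.005
grasp_force: 2.9
```

>>> {"op": "drive_tool", "data": {"commands": [{"hand": 0, "translation": [0, 0, -2], "angular": [0, 0, 0]}, {"hand": 0, "translation": [0, 0, -3], "angular": [0, 0, 0]}, {"hand": 0, "translation": [0, 0, -4], "angular": [0, 0, 0]}, {"hand": 0, "translation": [0, 0, -4], "angular": [0, 0, 0]}]}}

```text
t: 3.52
eef_pos: [0.4339, -0.3325, 0.0908]
tool_rot: [0.001, 0.99, 0.143, 0.001]
contact_force: [-6.2, 2.7, 22.2]
gripper_width: 0.001
grasp_force: 11.5
```

>>> {"op": "drive_tool", "data": {"commands": [{"hand": 0, "translation": [0, 0, 60], "angular": [0, 0, 0]}, {"hand": 0.4, "translation": [0, 0, 120], "angular": [0, 0, 0]}, {"hand": 1, "translation": [120, 420, 180], "angular": [0, 0, 1.28]}, {"hand": 1, "translation": [120, 420, 180], "angular": [0, 0, 1.28]}, {"hand": 1, "translation": [120, 420, 180], "angular": [0, 0, 1.28]}, {"hand": 1, "translation": [120, 420, 180], "angular": [0, 0, 1.28]}, {"hand": 1, "translation": [120, 420, 180], "angular": [0, 0, 1.28]}, {"hand": 1, "translation": [120, 420, 180], "angular": [0, 0, 1.28]}, {"hand": 1, "translation": [120, 420, 180], "angular": [0, 0, 1.28]}, {"hand": 1, "translation": [120, 420, 180], "angular": [0, 0, 1.28]}, {"hand": 1, "translation": [120, 420, 180], "angular": [0, 0, 1.28]}, {"hand": 1, "translation": [120, 420, 180], "angular": [0, 0, 1.28]}]}}

```text
t: 5.03
eef_pos: [0.5528, 0.0864, 0.2673]
tool_rot: [0.0, 0.71, 0.704, -0.001]
contact_force: [-0.6, -0.9, -0.3]
gripper_width: 0.999
grasp_force: 0.0
```

```bash
cat > look.py <<'E'
import sys,pickle
from h import *
n=sys.argv[1]
o=bot.get_obs();m=bot.camera_model('wrist');im=bot.read_camera('wrist');save(n,im)
ol={q:bot.outline_of('wrist',q)[:3] for q in('relay','socket')}
pickle.dump((o,m,im,ol),open(n+'.pkl','wb'))
print(o['t'],o['eef_pos'],o['tool_rot'],o['q'],o['contact_force'])
V=np.array(m['view']);print('cam',-V[:3,:3].T@V[:3,3])
for q in ol:
    for d in ol[q]: print(q,d['score'],d['position'],d['pixels'].sum(),np.round(atz(m,d['position'],.105 if q=='relay' else .05),3))
E
python3 look.py w2
```

```text
5.025 [0.55279554 0.08641902 0.26725765] [ 3.96930470e-04  7.09709998e-01  7.04493647e-01 -5.12348789e-04] [ 0.1832707   0.31822205 -0.55509003  1.78026967  0.18775825  1.09620483
 -0.4431018 ] [-0.58635736 -0.85616632 -0.2867465 ]
cam [0.55391732 0.15393971 0.39558901]
relay 0.85 [318.2, 48.4] 1523 [0.557 0.227 0.105]
relay 0.69 [410.3, 46.2] 1672 [0.645 0.229 0.105]
relay 0.55 [320.3, 149.2] 1171 [0.558 0.132 0.105]
socket 0.88 [302.1, 142.8] 887 [0.537 0.136 0.05 ]
```

View pics/w2.png

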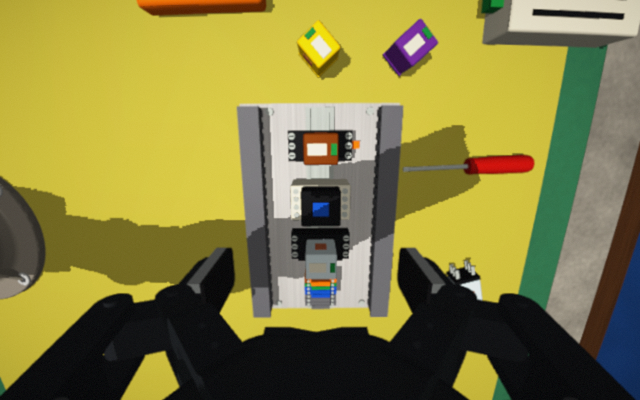

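The view shows the panel from (238,105) to (403,315), the brown relay's top at (320,149), contactor (320,207), good relay (320,255) and terminals (320,290); the yellow and purple decoys are at (319,47) and (411,47).

>>> {"op": "drive_tool", "data": {"commands": [{"hand": 1, "translation": [5, -20, -50], "angular": [0, 0, 0]}, {"hand": 1, "translation": [5, -20, -95], "angular": [0, 0, 0]}, {"hand": 1, "translation": [5, -20, -95], "angular": [0, 0, 0]}]}}

```text
t: 5.55
eef_pos: [0.5555, 0.067, 0.1694]
tool_rot: [-0.002, 0.709, 0.705, -0.003]
contact_force: [-0.3, 0.1, -0.7]
gripper_width: 0.999
grasp_force: 0.0
```

```bash
python3 look.py w3
```

```text
5.55 [0.55547696 0.06702687 0.16940723] [-0.00205708  0.70896462  0.70523515 -0.00288566] [ 0.17937644  0.42809973 -0.51948971  1.87462069  0.26204909  0.91385614
 -0.46946642] [-0.27344511  0.09314987 -0.7382143 ]
cam [0.55733141 0.13450176 0.29773015]
relay 0.91 [321.1, 129.7] 2704 [0.56  0.133 0.105]
relay 0.81 [317.4, 11.0] 1226 [0.557 0.204 0.105]
relay 0.68 [435.9, 8.3] 1183 [0.63  0.206 0.105]
socket 0.88 [292.8, 126.7] 1666 [0.536 0.135 0.05 ]
```

>>> {"op": "drive_tool", "data": {"commands": [{"hand": 1, "translation": [25, 40, 0], "angular": [0, 0, 0]}, {"hand": 1, "translation": [25, 40, 0], "angular": [0, 0, 0]}, {"hand": 1, "translation": [25, 40, 0], "angular": [0, 0, 0]}]}}

```text
t: 6.08
eef_pos: [0.5836, 0.1088, 0.1739]
tool_rot: [0.001, 0.708, 0.706, 0.001]
contact_force: [-0.5, -0.4, -0.2]
gripper_width: 1.001
grasp_force: 0.0
```

```bash
python3 look.py w4; python3 - <<'E'
import cv2,numpy as np
a=[cv2.resize(cv2.imread(f'pics/{n}.png')[80:280,220:420],None,fx=2,fy=2,interpolation=2) for n in('w3','w4')]
cv2.imwrite('pics/crop2.png',np.hstack(a))
E
```

```text
6.075 [0.58360706 0.10878251 0.17387577] [0.00076544 0.70834556 0.70586492 0.0008342 ] [ 0.10627455  0.47059322 -0.51811412  1.79753075  0.28163969  0.94492137
 -0.53473621] [-0.4736725  -0.36663129 -0.23284674]
cam [0.58413779 0.17610259 0.3022773 ]
relay 0.96 [283.7, 186.4] 2611 [0.561 0.135 0.105]
relay 0.93 [409.3, 43.4] 3094 [0.645 0.229 0.105]
relay 0.91 [283.1, 46.0] 2795 [0.564 0.228 0.105]
socket 0.64 [309.4, 167.7] 1690 [0.579 0.141 0.05 ]
```

View pics/crop2.png

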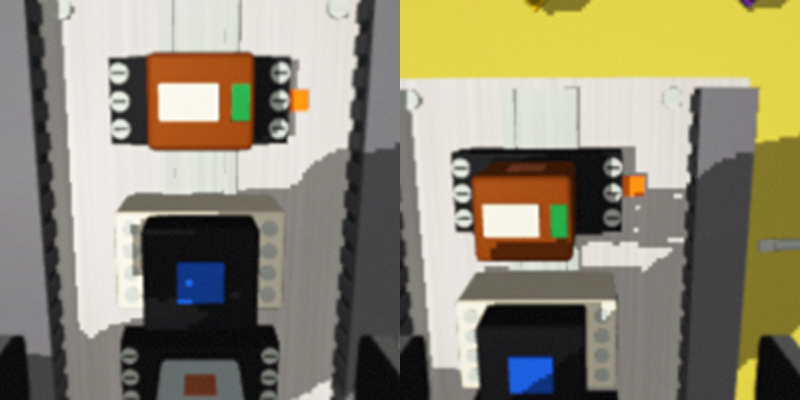

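The crops show the brown relay (label and green tab) in its socket, nearly axis-aligned, with the contactor to the -y side. Triangulating tab and label next.

```bash
python3 - <<'E'
from h import *
import pickle
D={n:pickle.load(open(n+'.pkl','rb')) for n in('w3','w4')}
c0={'w3':(320,130),'w4':(283,186)}
pts={}
for n,(o,m,im,ol) in D.items():
    h=cv2.cvtColor(im,cv2.COLOR_RGB2HSV);w=np.zeros((400,640),np.uint8);cv2.circle(w,c0[n],34,255,-1)
    mask=ol['relay'][0]['pixels'].astype(np.uint8)*255
    mk=cv2.dilate(mask,np.ones((3,3)))
    g=cv2.inRange(h,(45,120,50),(80,255,255))&w
    br=(cv2.inRange(h,(3,120,80),(20,255,255))&w)
    mm=cv2.moments(g,True);G=np.array([mm['m10'],mm['m01']])/mm['m00']
    # label: white inside convex hull of brown
    cs,_=cv2.findContours(br,0,1);C=max(cs,key=cv2.contourArea);hu=np.zeros_like(w);cv2.fillPoly(hu,[cv2.convexHull(C)],255)
    l=cv2.inRange(h,(0,0,170),(180,70,255))&cv2.erode(hu,np.ones((3,3)))
    mm=cv2.moments(l,True);L=np.array([mm['m10'],mm['m01']])/mm['m00']
    r=cv2.minAreaRect(C);print(n,'g',G,'l',L,'br',r)
    lab=np.argwhere(l)[:,::-1].astype(np.float32);print(' labrect',cv2.minAreaRect(lab))
    pts[n]=(G,L,r)
for i in(0,1):
    P=tri([ray(D[n][1],pts[n][i]) for n in D]);print('GL'[i],P)
m=D['w3'][1];b=cv2.boxPoints(pts['w3'][2]);Q=np.array([atz(m,p,.1055) for p in b]);print(Q.mean(0),Q)
# socket / orientation via rail bottom edges: long dark outline of socket in w3
A=atz(m,pts['w3'][1],.1055);B=atz(m,pts['w3'][0],.1055);print('yaw tab-label',np.degrees(np.arctan2(*(B-A)[1::-1])))
im=D['w3'][2]
# panel's right/left duct edges -> yaw from Hough lines of w3 ground
e=cv2.Canny(im,60,150);ls=cv2.HoughLinesP(e,1,np.pi/720,40,minLineLength=60,maxLineGap=6)
for x1,y1,x2,y2 in ls[:,0]:
    for z in(.022,.045):
        a=atz(m,(x1,y1),z);b=atz(m,(x2,y2),z);d=b-a;t=np.degrees(np.arctan2(d[1],d[0]))
    if np.linalg.norm(d)>.04: print((x1,y1,x2,y2),round((t+45)%90-45,2))
print(np.degrees(R.from_quat(D['w3'][0]['tool_rot'],scalar_first=True).as_matrix()[:2,1]))
E
```

```text
w3 g [340.      130.60625] l [313.88593156 130.45437262] br ((319.5, 130.0), (48.0, 53.0), 90.0)
 labrect ((313.5, 130.5), (17.0, 29.0), 90.0)
w4 g [299.09285714 190.12857143] l [275.09699769 189.50808314] br ((280.0, 188.5), (41.0, 50.0), 90.0)
 labrect ((275.5, 189.5), (15.0, 27.0), 90.0)
G [0.5722052  0.13238956 0.10635134]
L [0.55459015 0.132579   0.10494778]
[0.55840513 0.13254103 0.1055    ] [[0.54090897 0.14836091 0.1055    ]
 [0.57594763 0.1481757  0.1055    ]
 [0.5766609  0.11673867 0.1055    ]
 [0.54010303 0.11688884 0.1055    ]]
yaw tab-label -0.5645580850761006
(np.int32(399), np.int32(189), np.int32(408), np.int32(72)) -0.25
(np.int32(0), np.int32(395), np.int32(96), np.int32(301)) 40.61
(np.int32(535), np.int32(301), np.int32(616), np.int32(379)) -40.95
(np.int32(323), np.int32(72), np.int32(437), np.int32(72)) 0.06
(np.int32(237), np.int32(152), np.int32(251), np.int32(323)) -0.06
(np.int32(420), np.int32(254), np.int32(438), np.int32(74)) 0.08
(np.int32(253), np.int32(270), np.int32(258), np.int32(334)) -0.09
(np.int32(389), np.int32(229), np.int32(399), np.int32(80)) 0.02
(np.int32(201), np.int32(76), np.int32(219), np.int32(247)) 0.1
(np.int32(596), np.int32(361), np.int32(639), np.int32(234)) 0.58
(np.int32(585), np.int32(278), np.int32(634), np.int32(95)) 0.14
(np.int32(597), np.int32(362), np.int32(639), np.int32(243)) 0.03
(np.int32(253), np.int32(135), np.int32(259), np.int32(243)) -0.47
(np.int32(203), np.int32(73), np.int32(303), np.int32(72)) -0.26
(np.int32(392), np.int32(273), np.int32(400), np.int32(177)) -0.2
(np.int32(422), np.int32(240), np.int32(487), np.int32(213)) 24.57
(np.int32(386), np.int32(340), np.int32(392), np.int32(279)) -0.6
(np.int32(457), np.int32(160), np.int32(525), np.int32(158)) 1.84
(np.int32(298), np.int32(326), np.int32(366), np.int32(327)) -1.04
(np.int32(603), np.int32(214), np.int32(621), np.int32(148)) -0.26
[57.29358281 -0.30242496]
```

>>> {"op": "drive_tool", "data": {"commands": [{"hand": 1, "translation": [-24.5, 23.5, 0], "angular": [0, 0, 0.005]}, {"hand": 1, "translation": [-24.5, 23.5, -20], "angular": [0, 0, 0.005]}, {"hand": 1, "translation": [-24.5, 23.5, -50], "angular": [0, 0, 0.005]}, {"hand": 1, "translation": [-24.5, 23.5, -75], "angular": [0, 0, 0.005]}, {"hand": 1, "translation": [-24.5, 23.5, -82], "angular": [0, 0, 0.005]}, {"hand": 1, "translation": [-24.5, 23.5, -82], "angular": [0, 0, 0.005]}, {"hand": 1, "translation": [-24.5, 23.5, -82], "angular": [0, 0, 0.005]}]}}

```text
t: 7.1
eef_pos: [0.5592, 0.1321, 0.0913]
tool_rot: [0.0, 0.707, 0.707, 0.001]
contact_force: [-0.5, -0.4, 0.3]
gripper_width: 0.999
grasp_force: 0.0
```

```bash
python3 look.py w5; python3 - <<'E'
from h import *
import pickle
o,m,im,ol=pickle.load(open('w5.pkl','rb'))
P=proj(m,[[.5585+sx*.019,.1325+sy*.017,.1055] for sx,sy in((-1,-1),(1,-1),(1,1),(-1,1))]).astype(int)
a=im.copy();cv2.polylines(a,[P],True,(0,255,255));save('w5m',a[100:,:]);print(P)
E
```

```text
7.1 [0.55921029 0.13208496 0.09125346] [4.36955097e-04 7.06887183e-01 7.07325843e-01 6.86518183e-04] [ 0.03336241  0.5514727  -0.48614181  1.89790437  0.35725649  0.77647652
 -0.64880105] [-0.51400961 -0.36161284  0.3218789 ]
cam [0.55955725 0.19940011 0.21970044]
relay 0.9 [500.3, 50.8] 8105 [0.63  0.229 0.105]
relay 0.82 [313.4, 260.6] 7142 [0.559 0.141 0.105]
relay 0.78 [310.9, 46.8] 5940 [0.558 0.229 0.105]
[[273 308]
 [352 308]
 [355 243]
 [270 243]]
```

View pics/w5m.png

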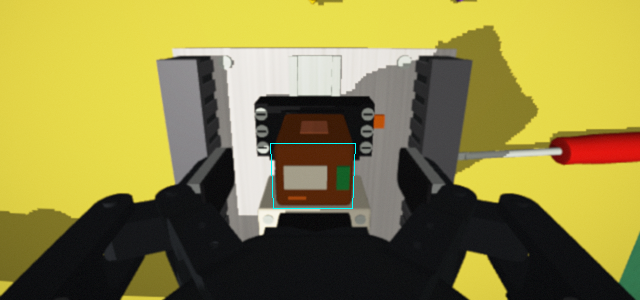

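The relay sits centred between the open fingers (column 313, projected top outline matches). Closing.

>>> {"op": "drive_tool", "data": {"commands": [{"hand": 0, "translation": [0, 0, 0], "angular": [0, 0, 0]}, {"hand": 0, "translation": [0, 0, 0], "angular": [0, 0, 0]}, {"hand": 0, "translation": [0, 0, 0], "angular": [0, 0, 0]}, {"hand": 0, "translation": [0, 0, 0], "angular": [0, 0, 0]}, {"hand": 0, "translation": [0, 0, 0], "angular": [0, 0, 0]}, {"hand": 0, "translation": [0, 0, 0], "angular": [0, 0, 0]}], "force": 70}}

```text
t: 8.0
eef_pos: [0.5587, 0.1322, 0.0906]
tool_rot: [0.0, 0.707, 0.707, 0.0]
contact_force: [-0.3, 0.1, 5.8]
gripper_width: 0.436
grasp_force: 70.3
```

>>> {"op": "drive_tool", "data": {"commands": [{"hand": 0, "translation": [1, 0, 0.4], "angular": [0, 0.026, 0]}, {"hand": 0, "translation": [2.1, 0, 0.8], "angular": [0, 0.052, 0]}, {"hand": 0, "translation": [2.1, 0, 0.8], "angular": [0, 0.052, 0]}]}}

```text
t: 8.38
eef_pos: [0.5608, 0.1322, 0.0912]
tool_rot: [-0.019, 0.707, 0.707, -0.019]
contact_force: [-1.7, -0.5, 6.2]
gripper_width: 0.431
grasp_force: 70.7
```

>>> {"op": "drive_tool", "data": {"commands": [{"hand": 0, "translation": [1.1, 0, 0.5], "angular": [0, 0.026, 0]}, {"hand": 0, "translation": [2.1, 0, 0.9], "angular": [0, 0.053, 0]}, {"hand": 0, "translation": [3.2, 0, 1.3], "angular": [0, 0.079, 0]}, {"hand": 0, "translation": [3.2, 0, 1.3], "angular": [0, 0.079, 0]}]}}

```text
t: 8.88
eef_pos: [0.564, 0.1321, 0.0924]
tool_rot: [-0.047, 0.705, 0.706, -0.047]
contact_force: [0.3, 0.5, 6.1]
gripper_width: 0.434
grasp_force: 71.0
```

```bash
python3 - <<'E'
from h import *
o=bot.get_obs();print(o['t'],o['eef_pos'],o['tool_rot'],o['contact_force'],o['torque'],o['grasp_force'])
E
```

```text
8.875 [0.5640034  0.13213573 0.09239924] [-0.04703456  0.7053794   0.70571865 -0.04678514] [0.2848607  0.48770675 6.0767343 ] [ 0.03975895 -0.04946912  0.03756988] 70.97670793533325
```

```bash
python3 look.py w6|head -3; python3 - <<'E'
import cv2,numpy as np
a=[cv2.resize(cv2.imread(f'pics/{n}.png')[180:330,230:400],None,fx=2.3,fy=2.3,interpolation=2) for n in('w5','w6')]
cv2.imwrite('pics/crop3.png',np.hstack(a))
E
```

```text
8.875 [0.5640034  0.13213573 0.09239924] [-0.04703456  0.7053794   0.70571865 -0.04678514] [ 0.05587325  0.61948777 -0.50638104  1.78638725  0.29164316  0.94543024
 -0.57456121] [0.2848607  0.48770675 6.0767343 ]
cam [0.58160191 0.19945359 0.21972587]
```

View pics/crop3.png

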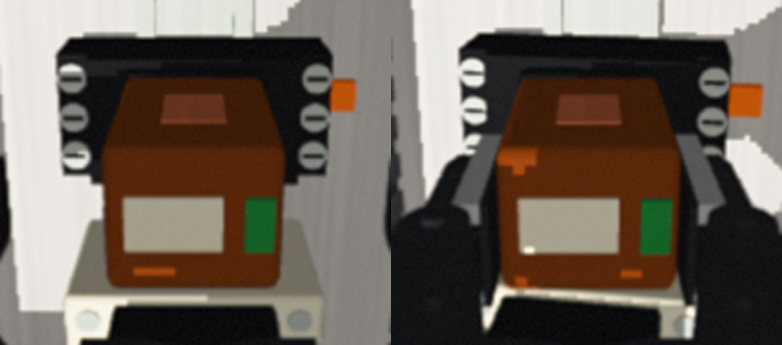

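Relay stays rigid in the grip (same place in the wrist image), while the socket and contactor behind it tilt. Continuing to about 12.5°.

>>> {"op": "drive_tool", "data": {"commands": [{"hand": 0, "translation": [1.2, 0, 0.4], "angular": [0, 0.029, 0]}, {"hand": 0, "translation": [2.4, 0, 0.75], "angular": [0, 0.058, 0]}, {"hand": 0, "translation": [3.7, 0, 1.1], "angular": [0, 0.087, 0]}, {"hand": 0, "translation": [3.7, 0, 1.1], "angular": [0, 0.087, 0]}]}}

```text
t: 9.52
eef_pos: [0.5677, 0.1321, 0.0936]
tool_rot: [-0.078, 0.703, 0.703, -0.078]
contact_force: [0.5, 0.6, 5.8]
gripper_width: 0.43
grasp_force: 71.4
```

```bash
python3 - <<'E'
from h import *
o=bot.get_obs();print(o['t'],o['eef_pos'],o['tool_rot'],o['contact_force'],o['torque'],o['grasp_force'])
E
```

```text
9.525 [0.56766021 0.132103   0.09358991] [-0.07783362  0.70267097  0.70297252 -0.07762141] [0.52847147 0.61770153 5.80063351] [ 0.0819842  -0.00179548 -0.0100073 ] 71.38850569725037
```

>>> {"op": "drive_tool", "data": {"commands": [{"hand": 0, "translation": [-1.2, 0, 0.5], "angular": [0, -0.03, 0]}, {"hand": 0, "translation": [-2.4, 0, 0.95], "angular": [0, -0.061, 0]}, {"hand": 0, "translation": [-2.4, 0, 0.95], "angular": [0, -0.061, 0]}]}}

```text
t: 9.9
eef_pos: [0.5631, 0.1319, 0.0938]
tool_rot: [-0.056, 0.704, 0.705, -0.057]
contact_force: [-3.1, 1.9, -3.6]
gripper_width: 0.435
grasp_force: 71.5
```

```bash
python3 - <<'E'
from h import *
o=bot.get_obs();print(o['t'],o['eef_pos'],o['tool_rot'],o['contact_force'],o['torque'],o['grasp_force'])
E
```

```text
9.9 [0.56314399 0.13190378 0.09383662] [-0.05613329  0.70423894  0.70546756 -0.05667523] [-3.09153787  1.89616461 -3.57179876] [ 0.37163322  0.39570748 -0.04571989] 71.46513819694519
```

>>> {"op": "drive_tool", "data": {"commands": [{"hand": 0, "translation": [-0.5, 0, 0.3], "angular": [0, -0.026, 0]}, {"hand": 0, "translation": [-1.5, 0, 0.8], "angular": [0, -0.052, 0]}, {"hand": 0, "translation": [-1.5, 0, 0.8], "angular": [0, -0.052, 0]}]}}

```text
t: 10.28
eef_pos: [0.5619, 0.1318, 0.0947]
tool_rot: [-0.038, 0.706, 0.707, -0.038]
contact_force: [-5.3, 1.8, -6.1]
gripper_width: 0.434
grasp_force: 72.2
```

```bash
python3 - <<'E'
from h import *
o=bot.get_obs();print(o['t'],o['eef_pos'],o['tool_rot'],o['contact_force'],o['torque'],o['grasp_force'])
E
```

```text
10.275 [0.56187305 0.13175856 0.09472423] [-0.0375238   0.70553237  0.7066499  -0.03823547] [-5.26005882  1.80175626 -6.1034121 ] [0.28596396 1.19041248 0.01082467] 72.2494125366211
```

>>> {"op": "drive_tool", "data": {"commands": [{"hand": 0, "translation": [-1.1, 0, 0.3], "angular": [0, -0.026, 0]}, {"hand": 0, "translation": [-2.4, 0, 0.6], "angular": [0, -0.052, 0]}, {"hand": 0, "translation": [-2.4, 0, 0.6], "angular": [0, -0.052, 0]}]}}

```text
t: 10.65
eef_pos: [0.5636, 0.1322, 0.0985]
tool_rot: [-0.016, 0.707, 0.707, -0.016]
contact_force: [-2.0, -0.9, 7.5]
gripper_width: 0.435
grasp_force: 74.2
```

```bash
python3 - <<'E'
from h import *
o=bot.get_obs();print(o['t'],o['eef_pos'],o['tool_rot'],o['contact_force'],o['torque'],o['grasp_force'])
E
```

```text
10.65 [0.56358962 0.1321613  0.09845704] [-0.01626947  0.7066421   0.70720121 -0.01608381] [-1.99841512 -0.88834201  7.48717249] [-0.22242916  0.36524898  0.00593615] 74.15818333625793
```

>>> {"op": "drive_tool", "data": {"commands": [{"hand": 0, "translation": [-1, 0, 2.5], "angular": [0, -0.022, 0]}, {"hand": 0, "translation": [-2.5, 0, 3], "angular": [0, -0.045, 0]}, {"hand": 0, "translation": [-2.5, 0, 3], "angular": [0, -0.045, 0]}]}}

```text
t: 11.02
eef_pos: [0.5585, 0.1321, 0.0992]
tool_rot: [-0.002, 0.707, 0.708, -0.002]
contact_force: [-0.2, 0.4, 0.3]
gripper_width: 0.431
grasp_force: 73.3
```

```bash
python3 - <<'E'
from h import *
o=bot.get_obs();print(o['t'],o['eef_pos'],o['tool_rot'],o['contact_force'],o['torque'],o['grasp_force'])
E
```

```text
11.025 [0.55847531 0.13206906 0.09924353] [-0.00227514  0.70657022  0.70763518 -0.00240915] [-0.24787887  0.38794696  0.28276066] [ 0.03609343  0.08135115 -0.03631555] 73.3245849609375
```

>>> {"op": "drive_tool", "data": {"commands": [{"hand": 0, "translation": [0, 0, 1], "angular": [0, -0.005, 0]}, {"hand": 0, "translation": [0, 0, 2], "angular": [0, -0.005, 0]}, {"hand": 0, "translation": [0, 0, 3], "angular": [0, -0.005, 0]}]}}

```text
t: 11.4
eef_pos: [0.5587, 0.132, 0.1018]
tool_rot: [-0.001, 0.707, 0.707, -0.001]
contact_force: [0.7, 0.1, -1.1]
gripper_width: 0.433
grasp_force: 73.3
```

Free: only the relay's own weight is left on the tool (-1.1 N).

>>> {"op": "drive_tool", "data": {"commands": [{"hand": 0, "translation": [0, 0, 3], "angular": [0, -0.002, 0]}, {"hand": 0, "translation": [0, 0, 7], "angular": [0, -0.002, 0]}, {"hand": 0, "translation": [0, 0, 11], "angular": [0, -0.002, 0]}, {"hand": 0, "translation": [0, 0, 14], "angular": [0, -0.002, 0]}, {"hand": 0, "translation": [0, 0, 14.5], "angular": [0, -0.002, 0]}, {"hand": 0, "translation": [0, 0, 14.5], "angular": [0, -0.002, 0]}, {"hand": 0, "translation": [0, 0, 14.5], "angular": [0, -0.002, 0]}]}}

```text
t: 12.28
eef_pos: [0.5586, 0.132, 0.1162]
tool_rot: [-0.0, 0.707, 0.707, -0.0]
contact_force: [0.7, 0.5, -0.7]
gripper_width: 0.435
grasp_force: 73.3
```

```bash
python3 look.py w7; python3 - <<'E'
from h import *
import cv2
s=bot.read_camera('side');c=bot.read_camera('scene');save('side7',s)
w=cv2.imread('pics/w7.png')[170:330,220:420]
f=lambda a:cv2.resize(a,(400,300),interpolation=2)
bg=lambda a:a[:,:,::-1]
cv2.imwrite('pics/fin.png',np.vstack([np.hstack([f(w),f(bg(s)[200:275,250:350])]),np.hstack([f(bg(c)[145:220,330:430]),f(bg(s)[140:200,370:450])])]))
E
```

```text
12.275 [0.55857272 0.13203962 0.11623017] [-4.31531935e-04  7.06760216e-01  7.07452923e-01 -4.16781427e-04] [ 0.04821633  0.5179466  -0.50378902  1.88295274  0.33082316  0.82472537
 -0.62675122] [ 0.6560032   0.46813819 -0.67443896]
cam [0.55923268 0.19935962 0.24461152]
relay 0.82 [312.0, 57.7] 4351 [0.557 0.231 0.105]
relay 0.81 [476.3, 60.3] 5809 [0.634 0.231 0.105]
relay 0.58 [316.6, 262.8] 7133 [0.56  0.127 0.105]
socket 0.61 [316.6, 203.2] 3271 [0.56  0.146 0.05 ]
```

View pics/fin.png

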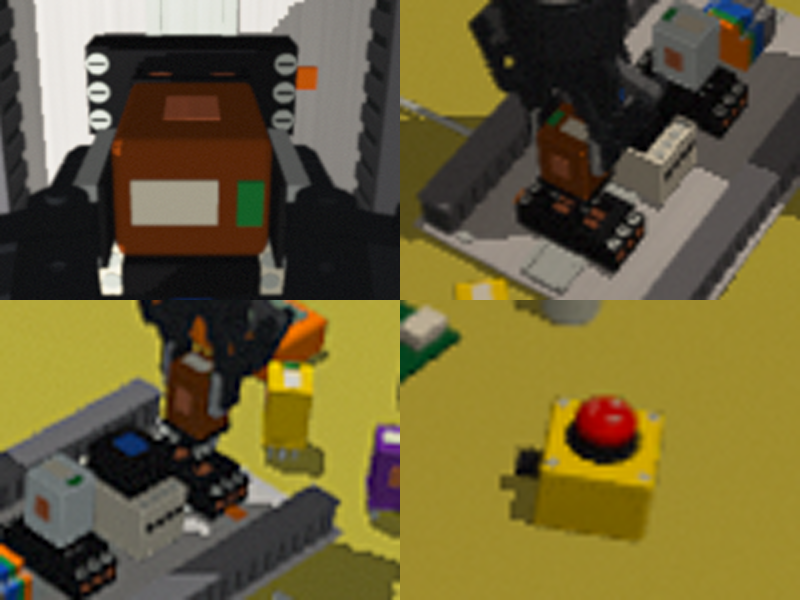

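```bash
python3 - <<'E'
from h import *
def red(a):
    h=cv2.cvtColor(a,cv2.COLOR_BGR2HSV);k=cv2.inRange(h,(0,150,60),(6,255,255))|cv2.inRange(h,(172,150,60),(180,255,255))
    k[:, :390]=0;k[:,430:]=0;k[:145]=0;k[180:]=0;y,x=np.nonzero(k);return x.mean(),y.mean(),len(x)
m=bot.camera_model('side')
print(red(cv2.imread('pics/side0.png')),red(cv2.imread('pics/side7.png')),proj(m,[[.432,-.333,.078],[.432,-.333,.072]]))
print(bot.hand_in())
E
```

```text
(np.float64(410.97435897435895), np.float64(162.92307692307693), 78) (np.float64(410.6904761904762), np.float64(164.11904761904762), 84) [[410.4530053  160.96669276]
 [410.19914121 162.39791541]]
the job is handed in; nothing more can be done
None
```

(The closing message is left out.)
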